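# Tip a clay tile upright against a drying stand

## Robot

A 6-joint arm with a two-finger parallel gripper is mounted at the origin on a cart in front of the work surface, level with it; the furniture and walls round the work are solid. World frame = base frame: x ahead of the robot, y to its left, z up, the work surface at z = 0. Lengths are in m, angles in rad, forces in N, time in s.
With the tool pointing down it reaches from about 0.35 to 0.85 m from the base axis. Payload 8.1 kg.
Tool frame: the origin (TCP) lies at the very end of the fingers, on their centre line; the grasp point (between the pads) lies 19 mm behind it (grip_depth is the distance from the TCP to the grasp point, in m); z points along the fingers, y is the line along which they close (so a half turn about z gives the same grasp; the last joint's range is limited). The gripper opens to 85 mm and grips with 20 to 120 N. Pads are 22 mm wide; open, the fingers measure 114 mm over their backs; the gripper's body (76 mm by 85 mm) begins 54 mm behind the grasp point. The pads swing forward as they close: fully open they stand 13 mm farther back than shut.
Start: joints at [-1.367, 0.13, 1.488, -0, 1.523, -0.085], TCP at [0.171, -0.575, 0.231] pointing down, gripper open.
Joint ranges: [-2.96, 2.96], [-0.89, 2.26], [0.02, 2.5], [-1.34, 4.48], [0, 2.73], [-2.66, 2.66]. Speed limits (rad/s): [2.39, 2.39, 2.79, 3.14, 3.14, 3.14].

## Interface

Orientations are given as a rotation vector (axis times angle).
In Python, from cell import read_state, snapshot, calibration, hand_in, find_in, regions_of, grip_depth gives the robot as it stands. The module is installed in compiled form; this text tells all that it offers.
- The arm moves only by the tool servo_tool, never from a script. Its argument "motion" is a list of rows, each a list of 3 entries, a list of its own where there are three numbers: the shift along the tool's x, y, z in mm, then the turn, a rotation vector about the tool's x, y, z in rad, then the closure, from 0 (fully open) to 1 (shut). A call has 1 to 10 rows; each row is the pose to reach, as a shift and turn from the pose commanded when the call began, along the tool's axes at that moment; what a row does not reach only later rows make up. A row lasts 1/10 s, in which the tool goes at most 50 mm and 8.59 degrees, less where a joint would pass 70% of its speed; a pose out of reach is approached as far as the arm can. A call with a gripper value outside its range is refused whole. The fingers move at their own pace and stop on an object; "force" is the grip in N (left out, the last holds). Time passes only in rows, so rows that repeat a pose let the fingers close. It gives the time, the measured TCP pose, the force, the opening and the grip force at its end, in the units of the state.
- read_state(): the state, without advancing time (a new reading comes with each control period).
- snapshot(name): name is "scene" or "top" or "wrist"; returns the picture (384x512x3 uint8, red, green, blue); there is no depth.
- calibration(name): a dict with "intrinsics" (3x3 intrinsics, pixels), "dist" ([k1, k2, p1, p2, k3] as OpenCV has them; the pictures are not rectified), "camera_from_world" (4x4, takes a point from world to camera coordinates); the wrist camera has in their place "mount" (4x4, takes a point from camera to tool coordinates, whose origin is the TCP and whose axes are the flange's). Camera axes: x right, y down, z forward; pixel columns grow to the right and rows downward; lengths in m; the calibration is good to about 2 mm. A picture is of the moment at which its call begins: read the wrist's pose just before it. calibration takes no time and is no camera call.
- hand_in(): hands the job in; it is judged then, once.
Trained networks look in the newest picture that a camera, given by its name, has taken for a name from the list of things; names that differ only in an ending like _2 or _b are one class to them, and where a whole thing is asked for, a point or a joint stands for the part that bears it (a point fixed in the world has none). Each returns a list of dicts, best first, with "conf" (0 to 1); they miss things now and then, are a little off and sometimes report something else, mostly with a low value. They report only what shows in the picture. A call takes as long as a camera call. They do not tell look-alikes from the thing itself.
- find_in(camera, target): "extent" ([left, top, width, height] in pixels, round what is visible of it).
- regions_of(camera, target): "mask" (384x512 bool, what is visible of it) and "extent" ([left, top, width, height] in pixels, round what is visible of it).
The state is a dict: "t": time; "qpos": joint angles; "joint_vel": joint speeds; "effort": joint torques, N m; "position": TCP position; "tcp_rot": TCP orientation; "ft_force": force on the tool from outside, world axes, zero at the start; "torque": the same for the moment, N m; "grip_width": finger opening in m; "grip_force": force on a finger pad.
Only numpy, scipy, OpenCV 4.12 (cv2) and the standard library are available. Lean on these libraries where they do the work, as an engineer would, in place of code of your own. Each camera call takes 0.05 s, during which the arm holds its last target. There are 200 camera calls.

## Task

The clay tile lies sloping on the drying stand, propped on the stand's front bar. Push its raised front edge towards the leaning fence at the back so that the tile pivots on its lower edge, and leave it standing on that edge, leaning flat and square against the fence, its foot still close to the fence. Do not lift the tile off the stand's base plate, and do not disturb the small things standing beside the stand.

Things in the scene. Friction and masses are not known exactly. Their poses are not given: they have to be found in the camera images.
- drying_stand: Aluminium stand, fixed. Origin on the bench top, straight below the line where the fence's front face meets the base plate, mid-width; +x points from the stand's front to the fence (pushing direction), y along the fence, z up. Base plate 6 mm thick, x = -97 to +57 mm, 200 mm wide. The tile's final place is on this plate with its low edge at the fence foot.
- fence_top (a point): Middle of the top edge of the fence's front face, 96 mm above the bench. The fence is a row of flat upright bars 200 mm wide; its face starts at the stand's x = 0 on the base plate and leans back 12 degrees, away from the tile. Axes as the stand.
- front_bar (a point): Middle of the steel rod that props the tile: 8 mm diameter, along the stand's y, 180 mm wide, 84 mm in front of the fence foot, its centre 36 mm above the bench, on two posts at its ends. Axes as the stand.
- tile_centre (a point): Centre of the loose clay tile, a brick-coloured plate 120 x 100 x 10 mm, 0.14 to 0.28 kg. x along its length from raised front edge to low edge, y along the width, z out of the upper face (which ends against the fence). Starts sloping 25 degrees, low edge on the base plate 8 to 12 mm in front of the fence foot, up to 35 mm off the stand's middle, turned up to 0.04 rad.
- tile_raised_edge (a point): Middle of the lower arris of the tile's raised front edge (underside corner, 60 mm from the tile's centre along its length), about 56 mm above the bench at the start; it overhangs the front bar by 40 mm, with free space in front of and below it. Same axes as tile_centre.
- tile_low_edge (a point): Middle of the lower arris of the tile's low edge, the edge it pivots on (120 mm from tile_raised_edge); it ends about 10 mm (the tile's thickness) in front of the fence foot. Tipped past 85 degrees the tile drops upright and balances on this edge at 90; pushed past about 95 it falls back onto the fence (102). Pushing on after that can slide its foot forward. Same axes as tile_centre.
- vial: Small white-capped vial, 22 mm diameter, 50 mm high, loose, standing at one side of the stand; origin at the centre of its underside. Leave it alone.
- test_weight: Metal test weight with knob, 22 mm diameter, 44 mm high, loose, standing at the other side of the stand; origin at the centre of its underside. Leave it alone.
- crucible: Small crucible, 45 mm diameter at the rim, 32 mm high, loose, beside the stand near the vial; origin at the centre of its underside. Leave it alone.
Mind the look-alikes: they are no part of the job. Of the things that look like the part that bears tile_centre, the smallest one is meant.

How it is judged:
On the way:
1. the tile is tipped to at least 60 degrees with its low edge still on the base plate by the fence (angle between tile_centre's own z axis and vertical above 1.05 rad and x of tile_low_edge in the frame of drying_stand between -0.035 and 0.01 m and y of tile_low_edge in the frame of drying_stand between -0.075 and 0.075 m and z of tile_low_edge in the frame of drying_stand below 0.02 m), for 0.05 s.
At the end, for the whole second after the job is handed in: The tile stands on its low edge on the base plate, leaning on the fence (tipped 96 to 109 degrees from flat), square within 0.15 rad, low edge at most 35 mm in front of the fence foot, its middle within 75 mm of the stand's middle, at rest and released (angle between tile_centre's own z axis and vertical between 1.68 and 1.9 rad and angle between the y axis of tile_centre and the y axis of drying_stand, either way round below 0.15 rad and x of tile_low_edge in the frame of drying_stand between -0.035 and 0.01 m and y of tile_low_edge in the frame of drying_stand between -0.075 and 0.075 m and z of tile_low_edge in the frame of drying_stand below 0.02 m and linear speed of tile below 0.01 m/s and angular speed of tile below 0.05 rad/s); the robot touches nothing.
It fails at once if the tile's low edge is lifted off the base plate (over 35 mm above the bench) (z of tile_low_edge in the frame of drying_stand above 0.035 m).
It fails at once if the vial is moved by more than 15 mm or tipped (distance of vial from where it was at the start of the episode above 0.015 m or angle between vial's own z axis and vertical above 0.3 rad).
It fails at once if the test weight is moved by more than 15 mm or tipped (distance of test_weight from where it was at the start of the episode above 0.015 m or angle between test_weight's own z axis and vertical above 0.3 rad).
It fails at once if the crucible is moved by more than 15 mm or tipped (distance of crucible from where it was at the start of the episode above 0.015 m or angle between crucible's own z axis and vertical above 0.3 rad).
It also fails if it takes over 40 s, if anything falls off the work surface, if the arm or the gripper's body presses on something with over 40 N, if the wrist force passes 120 N, or if a joint passes its speed limit or range.

## Working session

There is one attempt and no reset: what is moved stays moved. The work goes in short steps, Python scripts to look and compute and a tool call to move; the robot and the scene stay as the last step left them, time stands still between calls to the robot, and variables do not carry over. Pictures are saved under pics/ and viewed, at most 10 in all, crops included, and the job is handed in when it is done.

Besides the shell and the picture viewer there is one more tool, called after "Call:" by a JSON object that holds its "op" and its "data", one argument or row to a line. servo_tool: Moves the arm, as the interface text tells. Its arguments: {"type":"object","properties":{"motion":{"type":"array"},"force":{"type":"number"}},"required":["motion"]}

```bash
mkdir -p pics; python3 - <<'E'
from cell import *
import cv2,numpy as np
np.set_printoptions(precision=4,suppress=True)
print(read_state())
ims=[]
for c in ["scene","top"]:
    im=snapshot(c); 
    cv2.imwrite(f"pics/{c}0.png",im[:,:,::-1])
    for t in ["tile_centre","drying_stand","vial","test_weight","crucible"]:
        print(c,t,[(round(d["conf"],2),np.round(d["extent"]).tolist()) for d in find_in(c,t)])
    print(calibration(c))
E
```

```text
{'t': 0.0, 'qpos': array([-1.3674,  0.1311,  1.4893,  0.    ,  1.523 , -0.0854]), 'joint_vel': array([ 0.0017, -0.0002,  0.0013, -0.002 , -0.0031, -0.0006]), 'effort': array([ -0.0032, -56.9402, -50.0557,  -0.0005,   0.0147,  -0.    ]), 'position': array([ 0.1708, -0.5746,  0.2303]), 'tcp_rot': array([-3.1071, -0.4518,  0.0001]), 'ft_force': array([-0.7257, -0.1741,  1.0054]), 'torque': array([-0.017 , -0.0176, -0.0125]), 'grip_force': 0.0, 'grip_width': 0.08587229826961232}
scene tile_centre [(0.89, [255.0, 185.0, 55.0, 30.0]), (0.86, [255.0, 262.0, 104.0, 100.0]), (0.78, [343.0, 176.0, 70.0, 43.0])]
scene drying_stand [(0.58, [226.0, 143.0, 83.0, 93.0])]
scene vial [(0.51, [258.0, 236.0, 10.0, 20.0]), (0.22, [254.0, 186.0, 54.0, 32.0])]
scene test_weight [(0.74, [258.0, 238.0, 12.0, 20.0]), (0.64, [287.0, 148.0, 8.0, 10.0]), (0.24, [212.0, 234.0, 21.0, 21.0])]
scene crucible [(0.8, [213.0, 232.0, 22.0, 24.0]), (0.42, [228.0, 144.0, 82.0, 96.0])]
{'intrinsics': array([[395.2382,   0.    , 257.8355],
       [  0.    , 395.2382, 191.8665],
       [  0.    ,   0.    ,   1.    ]]), 'dis
[... 313 characters left out ...]
3, [250.0, 183.0, 43.0, 46.0]), (0.65, [163.0, 240.0, 64.0, 75.0])]
top drying_stand [(0.85, [234.0, 159.0, 81.0, 63.0])]
top vial [(0.57, [213.0, 218.0, 9.0, 10.0])]
top test_weight [(0.5, [333.0, 168.0, 6.0, 9.0])]
top crucible [(0.76, [196.0, 183.0, 13.0, 18.0]), (0.3, [249.0, 184.0, 45.0, 41.0])]
{'intrinsics': array([[455.2912,   0.    , 250.4139],
       [  0.    , 455.2912, 196.3607],
       [  0.    ,   0.    ,   1.    ]]), 'dist': array([-0.1796,  0.    ,  0.    ,  0.    ,  0.    ]), 'camera_from_world': array([[ 0.0054, -1.    , -0.0002,  0.1252],
       [-0.9863, -0.0053, -0.1649,  0.5597],
       [ 0.1648,  0.0011, -0.9863,  1.131 ],
       [ 0.    ,  0.    ,  0.    ,  1.    ]])}
```

View pics/scene0.png

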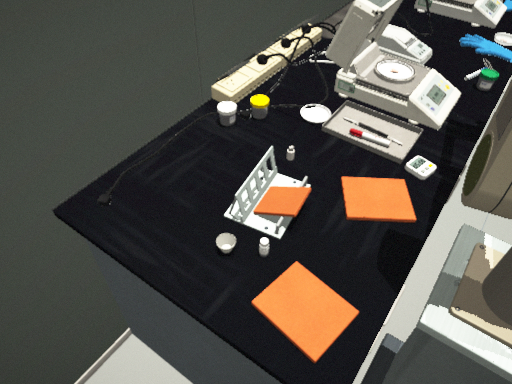

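View pics/top0.png

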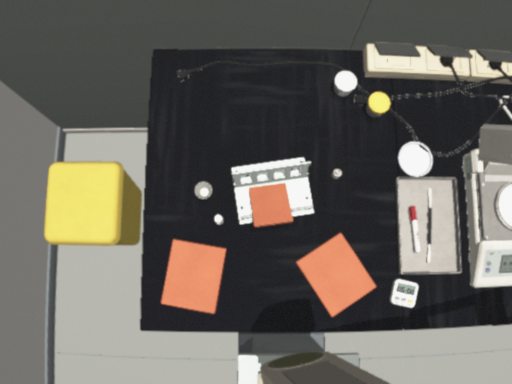

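The top view shows the stand at about (272,190), fence to the back (+x) and turned by a few degrees, with the small tile at (271,205). The vial is at (218,219), the crucible at (203,190) and the weight at (337,173). The two big tiles are decoys.

```bash
cat > h.py <<'E'
from cell import *
import cv2,numpy as np
from scipy.spatial.transform import Rotation as R
np.set_printoptions(precision=4,suppress=True)
def cam(name,st=None):
    c=calibration(name)
    if name=="wrist":
        T=np.eye(4);T[:3,:3]=R.from_rotvec(st["tcp_rot"]).as_matrix();T[:3,3]=st["position"]
        M=np.linalg.inv(T@c["mount"])
    else: M=c["camera_from_world"]
    return c["intrinsics"],c["dist"],M
def topl(cm,px,z):
    K,d,M=cm
    n=cv2.undistortPoints(np.float64(px).reshape(-1,1,2),K,d).reshape(-1,2)
    r=np.c_[n,np.ones(len(n))]@M[:3,:3]; o=-M[:3,:3].T@M[:3,3]
    return o+r*((z-o[2])/r[:,2])[:,None]
def proj(cm,P):
    K,d,M=cm
    return cv2.projectPoints(np.float64(P).reshape(-1,1,3),cv2.Rodrigues(M[:3,:3])[0],M[:3,3],K,d)[0].reshape(-1,2)
E
python3 - <<'E'
from h import *
im=snapshot("top")
m=regions_of("top","tile_centre")
for r in m:
    e=r["extent"]
    if e[1]<215:
        q=cv2.boxPoints(cv2.minAreaRect(np.argwhere(r["mask"])[:,::-1].astype(np.float32)));print(r["conf"],q)
        print(topl(cam("top"),q,.04))
cm=cam("top")
print("stand",topl(cm,[[240,223],[313,214],[309,160]],.006))
print("vial,weight,cruc",topl(cm,[[218.5,220],[337,173],[203,190]],.03))
c=cv2.resize(im[145:240,185:350],None,fx=4.8,fy=4.8,interpolation=cv2.INTER_CUBIC)
cv2.imwrite("pics/topc.png",c[:,:,::-1])
print(calibration("wrist")["mount"],calibration("wrist")["intrinsics"],grip_depth)
E
```

```text
0.76 [[247.9133 186.9364]
 [286.3873 181.0173]
 [292.6185 221.5202]
 [254.1445 227.4393]]
[[0.585  0.1349 0.04  ]
 [0.6014 0.0342 0.04  ]
 [0.4949 0.0189 0.04  ]
 [0.4791 0.1182 0.04  ]]
stand [[ 0.494   0.1555  0.006 ]
 [ 0.519  -0.0391  0.006 ]
 [ 0.6671 -0.0308  0.006 ]]
vial,weight,cruc [[ 0.499   0.211   0.03  ]
 [ 0.6262 -0.1022  0.03  ]
 [ 0.5781  0.2532  0.03  ]]
[[-0.0002 -0.9528 -0.3035  0.077 ]
 [ 1.     -0.0002  0.0001  0.0009]
 [-0.0001 -0.3035  0.9528 -0.1439]
 [ 0.      0.      0.      1.    ]] [[313.5068   0.     253.067 ]
 [  0.     313.5068 192.4979]
 [  0.       0.       1.    ]] 0.0187
```

View pics/topc.png

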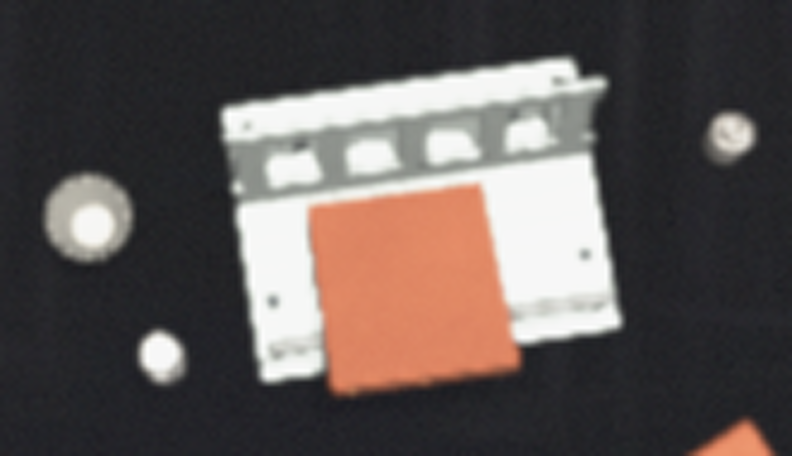

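Crop: plate corners are front-left (262,382), front-right (621,325) and back-left (222,106). The fence foot runs from (240,200) to (592,152). Tile corners are (308,205), (480,184), (520,368) and (333,393). Next I fit the poses.

```bash
python3 - <<'E'
from h import *
from scipy.optimize import least_squares
cm=cam("top"); f=lambda a:np.array(a)/4.8+[185,145]-[0.4,0.4]
S=np.array([[-.097,.1,.006],[-.097,-.1,.006],[.057,.1,.006],[0,.1,.006],[0,-.1,.006]])
px=f([[262,382],[621,325],[222,106],[240,200],[592,152]])
def W(p,P): 
    c,s=np.cos(p[2]),np.sin(p[2]); return P@np.array([[c,s,0],[-s,c,0],[0,0,1]])+[p[0],p[1],0]
r=least_squares(lambda p:(proj(cm,W(p,S))-px).ravel(),[.6,.07,.13]);print("stand x y yaw",r.x,r.fun.reshape(-1,2))
a=np.radians(25)
# tile in low-edge frame: origin lower arris low edge
e=np.array([-np.cos(a),0,np.sin(a)]);n=np.array([np.sin(a),0,np.cos(a)]);o=np.array([0,0,.006]);y=np.array([0,.05,0])
T=np.array([o+.01*n+y,o+.01*n-y,o+.12*e-y,o+.12*e+y])
tp=f([[308,205],[480,184],[520,368],[333,393]])
q=least_squares(lambda p:(proj(cm,W(p,T))-tp).ravel(),[.6,.07,.13]);print("tile low edge x y yaw",q.x,q.fun.reshape(-1,2))
d=q.x-r.x;c,s=np.cos(r.x[2]),np.sin(r.x[2]);print("tile in stand",c*d[0]+s*d[1],-s*d[0]+c*d[1],d[2])
st=read_state();Rm=R.from_rotvec(st["tcp_rot"]);print(Rm.as_matrix())
g=W(q.x,np.array([[-.165,0,.2],[-.165,0,.04]]));print("pre",g)
print("shift tool mm",Rm.inv().apply(g-st["position"])*1000)
yaw=q.x[2];Rt=np.array([[np.cos(yaw),np.sin(yaw),0],[np.sin(yaw),-np.cos(yaw),0],[0,0,-1]])
print("turn",(Rm.inv()*R.from_matrix(Rt)).as_rotvec())
E
```

```text
stand x y yaw [0.6053 0.0727 0.1521] [[ 0.3132 -1.281 ]
 [-0.3273 -0.3847]
 [ 0.5644  0.1936]
 [-0.2439  1.0682]
 [-0.3101  0.4681]]
tile low edge x y yaw [0.5928 0.0843 0.1396] [[-0.6172 -0.4595]
 [ 0.6221 -0.9937]
 [-0.015   0.6389]
 [ 0.0154  0.7158]]
tile in stand -0.010654303031344639 0.013413262821589562 -0.012454401574640311
[[ 0.9586  0.2848  0.    ]
 [ 0.2848 -0.9586 -0.    ]
 [ 0.      0.     -1.    ]]
pre [[0.4294 0.0613 0.2   ]
 [0.4294 0.0613 0.04  ]]
shift tool mm [[ 429.02   -536.5094   31.3059]
 [ 429.0185 -536.511   191.3059]]
turn [ 0.     -0.      0.1492]
```

Call:
{"op": "servo_tool", "data": {
  "motion": [
    [[43,-54,3],[0,0,0.02],0.4],
    [[86,-107,6],[0,0,0.03],0.4],
    [[112,-140,8],[0,0,0.04],0.4],
    [[140,-175,10],[0,0,0.06],0.4],
    [[170,-212,12],[0,0,0.08],0.4],
    [[200,-250,14],[0,0,0.1],0.4],
    [[230,-288,16],[0,0,0.12],0.4],
    [[260,-325,18],[0,0,0.13],0.4],
    [[290,-362,20],[0,0,0.14],0.4],
    [[320,-400,22],[0,0,0.149],0.4]
  ]
}}

```text
t: 1.7
position: [0.3594, -0.1106, 0.2102]
tcp_rot: [3.133, 0.218, 0.002]
ft_force: [1.2, -0.1, 0.6]
grip_width: 0.0516
grip_force: 0.0
```

Call:
{"op": "servo_tool", "data": {
  "motion": [
    [[22,-38,3],[0,0,0],0.4],
    [[44,-76,6],[0,0,0],0.4],
    [[66,-113,9],[0,0,0],0.4],
    [[88,-151,9],[0,0,0],0.4],
    [[88,-151,9],[0,0,0],0.4],
    [[88,-151,9],[0,0,0],0.4]
  ]
}}

```text
t: 2.3
position: [0.425, 0.0503, 0.2007]
tcp_rot: [3.133, 0.224, -0.001]
ft_force: [-0.2, -1.6, 0.1]
grip_width: 0.051
grip_force: 0.0
```

```bash
python3 - <<'E'
from h import *
st=read_state();print(st["position"],st["tcp_rot"],st["t"],st["grip_width"])
im=snapshot("wrist");cm=cam("wrist",st)
# overlay predicted tile
yaw=.1396;c,s=np.cos(yaw),np.sin(yaw);a=np.radians(25)
e=np.array([-np.cos(a),0,np.sin(a)]);n=np.array([np.sin(a),0,np.cos(a)]);o=np.array([0,0,.006]);y=np.array([0,.05,0])
T=np.array([o+.01*n+y,o+.01*n-y,o+.12*e-y,o+.12*e+y])@np.array([[c,s,0],[-s,c,0],[0,0,1]])+[.5928,.0843,0]
p=proj(cm,T);print(p)
im=im.copy();cv2.polylines(im,[np.int32(p)],True,(0,255,0),1)
cv2.imwrite("pics/w0.png",im[:,:,::-1])
E
```

```text
[0.425  0.0503 0.2007] [ 3.1333  0.2242 -0.0009] 2.3 0.050996604172460346
[[187.4538 -16.2404]
 [295.304  -16.1111]
 [296.5041 110.7492]
 [184.6163 110.4977]]
```

View pics/w0.png

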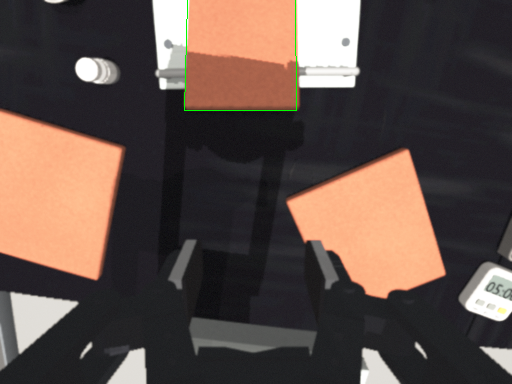

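The predicted outline lies on the tile (184–297, to row 110), so the fit is good. The fingers need 10 mm more to the left, then I descend in front of the raised edge.

Call:
{"op": "servo_tool", "data": {
  "motion": [
    [[0,-10,30],[0,0,0],0.4],
    [[0,-10,65],[0,0,0],0.4],
    [[10,-10,100],[0,0,0],0.4],
    [[20,-10,135],[0,0,0],0.4],
    [[30,-10,160],[0,0,0],0.4],
    [[34,-10,170],[0,0,0],0.4],
    [[34,-10,170],[0,0,0],0.4],
    [[34,-10,170],[0,0,0],0.4]
  ]
}}

```text
t: 3.15
position: [0.4579, 0.0634, 0.032]
tcp_rot: [3.134, 0.218, 0.002]
ft_force: [0.4, 0.5, 0.2]
grip_width: 0.0515
grip_force: 0.0
```

```bash
python3 - <<'E'
from h import *
st=read_state();p=st["position"];Rm=R.from_rotvec(st["tcp_rot"])
print(p,st["ft_force"],st["t"])
print("arris from tcp, tool mm",Rm.inv().apply(np.array([.485,.0691,.0567])-p)*1000, (Rm.as_matrix()))
im=snapshot("wrist");cv2.imwrite("pics/w1.png",im[:,:,::-1])
E
```

```text
[0.4579 0.0634 0.032 ] [0.3789 0.4743 0.1648] 3.15
arris from tcp, tool mm [ 27.6807  -1.9238 -24.6764] [[ 0.9904  0.1383  0.001 ]
 [ 0.1383 -0.9904 -0.0001]
 [ 0.001   0.0002 -1.    ]]
```

View pics/w1.png

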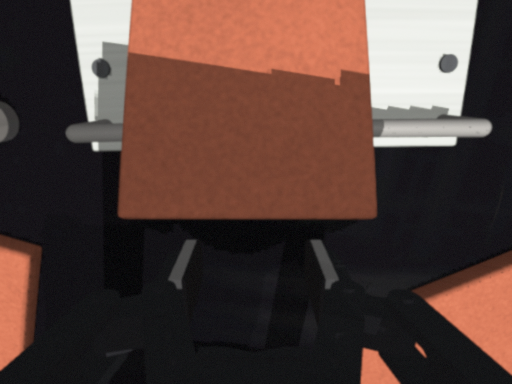

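Call:
{"op": "servo_tool", "data": {
  "motion": [
    [[9,0,0],[0,0,0],0.4],
    [[17,0,0],[0,0,0],0.4],
    [[22,0,-6],[0,0,0],0.4],
    [[25,0,-13],[0,0,0],0.4],
    [[28,0,-18],[0,0,0],0.4],
    [[31,0,-22],[0,0,0],0.4],
    [[34,0,-26],[0,0,0],0.4],
    [[38,0,-31],[0,0,0],0.4],
    [[41,0,-34],[0,0,0],0.4],
    [[41,0,-34],[0,0,0],0.4]
  ]
}}

```text
t: 4.2
position: [0.4943, 0.069, 0.0646]
tcp_rot: [3.133, 0.22, -0.014]
ft_force: [-22.0, -5.4, 13.3]
grip_width: 0.0512
grip_force: 11.1
```

```bash
python3 - <<'E'
from h import *
st=read_state();p=st["position"]
print(p,st["ft_force"],st["t"])
im=snapshot("wrist");im2=snapshot("scene")
c=cv2.resize(im2[130:270,200:330],(446,480),interpolation=cv2.INTER_CUBIC)
o=np.hstack([im[:,100:450],cv2.resize(c,(356,384))]);cv2.imwrite("pics/w2.png",o[:,:,::-1])
E
```

```text
[0.4943 0.069  0.0646] [-21.9622  -5.4127  13.2883] 4.2
```

View pics/w2.png

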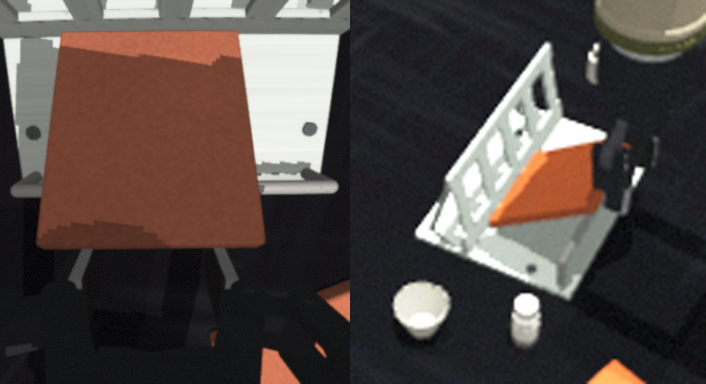

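The tile is tipped to about 40° with the fingers centred and its foot at the fence. The force runs along the tile, so the tool needs to lift more.

Call:
{"op": "servo_tool", "data": {
  "motion": [
    [[-1,0,-5],[0,0,0],0.4],
    [[-2,0,-9],[0,0,0],0.4],
    [[-2,0,-12],[0,0,0],0.4],
    [[-2,0,-12],[0,0,0],0.4]
  ]
}}

```text
t: 4.7
position: [0.497, 0.0696, 0.0779]
tcp_rot: [-3.134, -0.219, -0.004]
ft_force: [1.0, 0.2, 1.7]
grip_width: 0.0513
grip_force: 0.0
```

```bash
cat > m.py <<'E'
from h import *
from scipy.optimize import least_squares
import sys
st=read_state();im=snapshot("wrist");cm=cam("wrist",st)
print(st["position"],st["ft_force"],st["t"])
hsv=cv2.cvtColor(im,cv2.COLOR_RGB2HSV);m=((hsv[...,0]<15)&(hsv[...,1]>110)&(hsv[...,2]>40)).astype(np.uint8)
m=cv2.morphologyEx(m,cv2.MORPH_OPEN,np.ones((5,5)));n,l,s,c=cv2.connectedComponentsWithStats(m)
k=1+np.argmin([abs(c[i][0]-250)/100+abs(s[i][1])/100 - s[i][4]/20000 for i in range(1,n)])
ys,xs=np.where(l==k);print("box",s[k])
# lowest row of tile's edge, per-column bottom
b=[ys[xs==x].max() for x in range(xs.min()+15,xs.max()-15)];r=np.median(b)
row=xs[(ys>r-8)&(ys<r-3)];print("edge row",r,"cols",row.min(),row.max())
q=np.array([[row.min(),r],[row.max(),r]],float)
# angle whose lower arris of raised edge projects on the row (foot near -10 mm)
for foot in [-.010,-.006]:
    f=lambda p:None
    best=[]
    for t in np.radians(np.arange(25,100,1)):
        yaw=.15;cx,sx=np.cos(yaw),np.sin(yaw)
        P=np.array([[foot-.12*np.cos(t),y,.006+.12*np.sin(t)] for y in(.0634,-.0366)])@np.array([[cx,sx,0],[-sx,cx,0],[0,0,1]])+[.6053,.0727,0]
        best.append((abs(proj(cm,P)[:,1].mean()-r),np.degrees(t),P[:,:].mean(0),np.ptp(proj(cm,P)[:,0])))
    print(foot,min(best,key=lambda z:z[0]))
cv2.imwrite("pics/m%d.png"%(st["t"]*100),im[:,:,::-1])
E
python3 m.py
```

```text
[0.497  0.0696 0.0779] [1.0232 0.2248 1.661 ] 4.7
box [  164    43   176   202 33674]
edge row 242.0 cols 164 339
-0.01 (np.float64(0.0007687319473461685), np.float64(43.0), array([0.5066, 0.0713, 0.0878]), np.float64(210.22077512479933))
-0.006 (np.float64(0.09766005166005698), np.float64(35.0), array([0.5002, 0.0704, 0.0748]), np.float64(191.79843018884588))
```

View pics/m470.png

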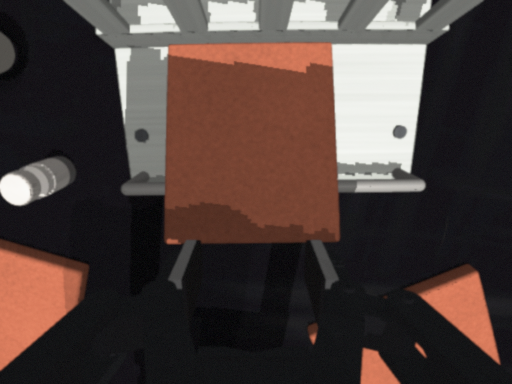

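The tip slipped over the edge and the tile dropped back on the bar. It is undisturbed, now with its foot against the fence. I'll retry from lower, with the fingers tilted forward so they lift from beneath.

Call:
{"op": "servo_tool", "data": {
  "motion": [
    [[-15,0,0],[0,0,0],0.4],
    [[-35,0,0],[0,0.1,0],0.4],
    [[-42,0,15],[0,0.2,0],0.4],
    [[-42,0,30],[0,0.3,0],0.4],
    [[-42,0,44],[0,0.3,0],0.4],
    [[-42,0,44],[0,0.3,0],0.4],
    [[-42,0,44],[0,0.3,0],0.4]
  ]
}}

```text
t: 5.45
position: [0.4551, 0.0636, 0.0337]
tcp_rot: [-3.078, -0.215, -0.466]
ft_force: [0.3, 0.6, 0.6]
grip_width: 0.0515
grip_force: 0.0
```

```bash
python3 - <<'E'
from h import *
st=read_state();p=st["position"]
yaw=.1521;Rs=R.from_euler('z',yaw);print("tcp in stand mm",Rs.inv().apply(p-[.6053,.0727,0])*1000)
M=R.from_rotvec(st["tcp_rot"]).as_matrix();print(M,st["ft_force"],st["t"],st["qpos"])
print("stand x,y,z in tool",M.T@Rs.as_matrix())
im=snapshot("wrist");cv2.imwrite("pics/w3.png",im[:,:,::-1])
E
```

```text
tcp in stand mm [-149.813    13.7933   33.6867]
[[ 0.9458  0.1393  0.2933]
 [ 0.1331 -0.9903  0.0412]
 [ 0.2961  0.0001 -0.9551]] [0.3376 0.5695 0.567 ] 5.45 [-0.0074 -0.37    2.357   0.0573  0.8578  1.3926]
stand x,y,z in tool [[ 0.9551 -0.0118  0.2961]
 [-0.0124 -0.9999  0.0001]
 [ 0.2961 -0.0037 -0.9551]]
```

View pics/w3.png

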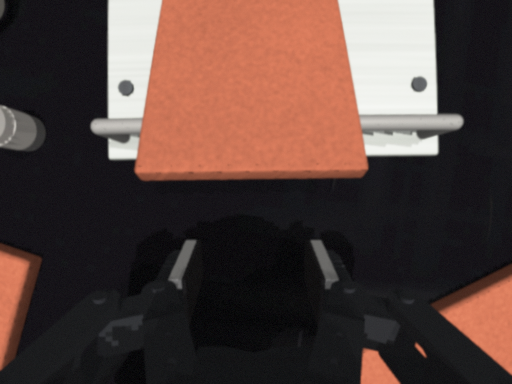

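Call:
{"op": "servo_tool", "data": {
  "motion": [
    [[15,0,5],[0,0.0,0],0.4],
    [[29,0,9],[0,0,0],0.4],
    [[33,0,9],[0,0,0],0.4],
    [[36,0,5],[0,0,0],0.4],
    [[40,0,1],[0,0,0],0.4],
    [[44,0,-3],[0,0,0],0.4],
    [[47,0,-6],[0,0,0],0.4],
    [[51,0,-10],[0,0,0],0.4],
    [[55,0,-13],[0,0,0],0.4],
    [[55,0,-13],[0,0,0],0.4]
  ]
}}

```text
t: 6.5
position: [0.5042, 0.0705, 0.063]
tcp_rot: [-3.078, -0.216, -0.469]
ft_force: [-1.4, 0.0, 0.0]
grip_width: 0.0511
grip_force: 0.6
```

```bash
cat > s.py <<'E'
from h import *
import sys
st=read_state();p=st["position"]
Rs=R.from_euler('z',.1521);print("tcp in stand mm",Rs.inv().apply(p-[.6053,.0727,0])*1000,"F stand",Rs.inv().apply(st["ft_force"]),st["t"])
M=R.from_rotvec(st["tcp_rot"]).as_matrix();print("stand x,y,z in tool\n",M.T@Rs.as_matrix())
im=snapshot("wrist");im2=snapshot("scene")
o=np.hstack([im[:,80:450],cv2.resize(im2[130:270,200:330],(356,384),interpolation=cv2.INTER_CUBIC)]);cv2.imwrite(sys.argv[1],o[:,:,::-1])
E
python3 s.py pics/w4.png
```

```text
tcp in stand mm [-100.2729   13.1611   63.0382] F stand [-1.3865  0.2574  0.0016] 6.5
stand x,y,z in tool
 [[ 0.9545 -0.0117  0.2979]
 [-0.0123 -0.9999  0.0002]
 [ 0.2979 -0.0039 -0.9546]]
```

View pics/w4.png

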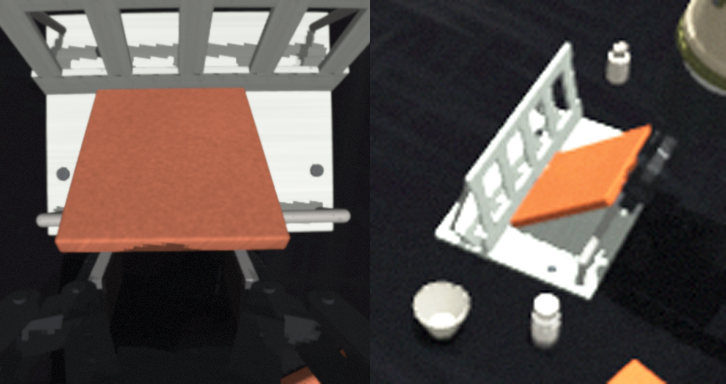

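The tile is at about 40°, held on the fingers at about 1.4 N and square. I continue along the arc.

Call:
{"op": "servo_tool", "data": {
  "motion": [
    [[4,0,-3],[0,0,0],0.4],
    [[8,0,-6],[0,0,0],0.4],
    [[12,0,-8],[0,0,0],0.4],
    [[16,0,-11],[0,0,0],0.4],
    [[21,0,-13],[0,0,0],0.4],
    [[26,0,-14],[0,0,0],0.4],
    [[30,0,-16],[0,0,0],0.4],
    [[35,0,-17],[0,0,0],0.4],
    [[40,0,-17],[0,0,0],0.4],
    [[44,0,-18],[0,0,0],0.4]
  ]
}}

```text
t: 7.6
position: [0.5394, 0.0756, 0.0918]
tcp_rot: [-3.078, -0.215, -0.465]
ft_force: [-0.0, -0.5, -1.3]
grip_width: 0.0516
grip_force: 0.2
```

```bash
python3 s.py pics/w5.png; python3 m.py | head -4
```

```text
tcp in stand mm [-64.7105  12.8363  91.765 ] F stand [-0.0791 -0.4492 -1.3151] 7.6
stand x,y,z in tool
 [[ 0.9553 -0.0118  0.2955]
 [-0.0124 -0.9999 -0.    ]
 [ 0.2955 -0.0036 -0.9553]]
[0.5397 0.0756 0.0922] [ 0.1532  0.1493 -0.6469] 7.7
box [  136   149   229   103 18639]
edge row 249.0 cols 137 363
-0.01 (np.float64(0.32158555720087634), np.float64(66.0), array([0.5451, 0.0772, 0.1156]), np.float64(226.59809614778197))
```

The wrist view gives 66°, and the predicted edge width (226 px) matches. I continue towards 90°.

Call:
{"op": "servo_tool", "data": {
  "motion": [
    [[6,0,-1],[0,0,0],0.4],
    [[12,0,-2],[0,0,0],0.4],
    [[16,0,0],[0,0,0],0.4],
    [[20,0,1],[0,0,0],0.4],
    [[24,0,2],[0,0,0],0.4],
    [[28,0,3],[0,0,0],0.4],
    [[32,0,5],[0,0,0],0.4],
    [[36,0,6],[0,0,0],0.4],
    [[40,0,7],[0,0,0],0.4],
    [[40,0,7],[0,0,0],0.4]
  ]
}}

```text
t: 8.75
position: [0.5795, 0.0812, 0.097]
tcp_rot: [-3.078, -0.215, -0.466]
ft_force: [0.2, -0.4, -0.2]
grip_width: 0.0513
grip_force: 0.0
```

```bash
python3 s.py pics/w6.png; python3 m.py | head -5
```

```text
tcp in stand mm [-24.2617  12.3026  97.0135] F stand [ 0.0994 -0.404  -0.2458] 8.75
stand x,y,z in tool
 [[ 0.9551 -0.0118  0.2959]
 [-0.0123 -0.9999  0.0001]
 [ 0.2959 -0.0037 -0.9552]]
[0.5789 0.0812 0.0967] [-0.2133 -0.4625 -0.9235] 8.85
box [ 131  200  236   30 5995]
edge row 227.0 cols 131 366
-0.01 (np.float64(2.4689928425342487), np.float64(90.0), array([0.5934, 0.0845, 0.126 ]), np.float64(236.80617065605858))
-0.006 (np.float64(2.039935844704985), np.float64(89.0), array([0.5953, 0.0847, 0.126 ]), np.float64(236.83710203017833))
```

The tile is standing at about 90°. Now a slow push over, in small steps.

Call:
{"op": "servo_tool", "data": {
  "motion": [
    [[2,0,1],[0,0,0],0.4],
    [[4,0,1],[0,0,0],0.4],
    [[6,0,2],[0,0,0],0.4],
    [[8,0,2],[0,0,0],0.4],
    [[10,0,3],[0,0,0],0.4],
    [[12,0,4],[0,0,0],0.4],
    [[14,0,4],[0,0,0],0.4],
    [[15,0,5],[0,0,0],0.4],
    [[15,0,5],[0,0,0],0.4],
    [[15,0,5],[0,0,0],0.4]
  ]
}}

```text
t: 9.9
position: [0.5945, 0.0834, 0.0964]
tcp_rot: [-3.078, -0.216, -0.465]
ft_force: [-0.6, -0.3, 1.1]
grip_width: 0.0509
grip_force: 0.0
```

```bash
python3 s.py pics/w7.png; python3 m.py | head -5
```

```text
tcp in stand mm [-9.1087 12.1823 96.3974] F stand [-0.5887 -0.1739  1.0609] 9.9
stand x,y,z in tool
 [[ 0.9553 -0.0118  0.2953]
 [-0.0123 -0.9999 -0.    ]
 [ 0.2953 -0.0036 -0.9554]]
[0.5944 0.0834 0.0964] [-0.6332 -0.0818 -0.5434] 10.0
box [ 133  187  233   45 8657]
edge row 230.0 cols 168 327
-0.01 (np.float64(1.8490418452527138), np.float64(97.0), array([0.6079, 0.0866, 0.1251]), np.float64(235.76390280209557))
-0.006 (np.float64(2.3776327290627535), np.float64(95.0), array([0.6077, 0.0866, 0.1255]), np.float64(236.53102061616556))
```

```bash
python3 - <<'E'
from h import *
st=read_state();cm=cam("wrist",st)
for foot in(-.010,-.014):
  for th in (90,95,98,100,102):
    t=np.radians(th);e=np.array([-np.cos(t),0,np.sin(t)]);n=np.array([np.sin(t),0,np.cos(t)])
    o=np.array([foot,.0134,.006])
    P=R.from_euler('z',.1521).apply(np.array([o+.12*e,o+.12*e+.01*n]))+[.6053,.0727,0]
    print(foot,th,proj(cm,P)[:,1])
E
python3 - <<'E'
import cv2
a=cv2.imread('pics/w7.png');b=cv2.imread('pics/w6.png')
cv2.imwrite('pics/w7b.png',a)
E
```

```text
-0.01 90 [267.2121 243.4969]
-0.01 95 [242.2243 218.379 ]
-0.01 98 [227.2098 203.6277]
-0.01 100 [217.2906 194.0197]
-0.01 102 [207.4976 184.6401]
-0.014 90 [276.6593 252.9982]
-0.014 95 [251.6952 227.8259]
-0.014 98 [236.6557 213.0037]
-0.014 100 [226.7037 203.3336]
-0.014 102 [216.8655 193.8807]
```

View pics/w7b.png

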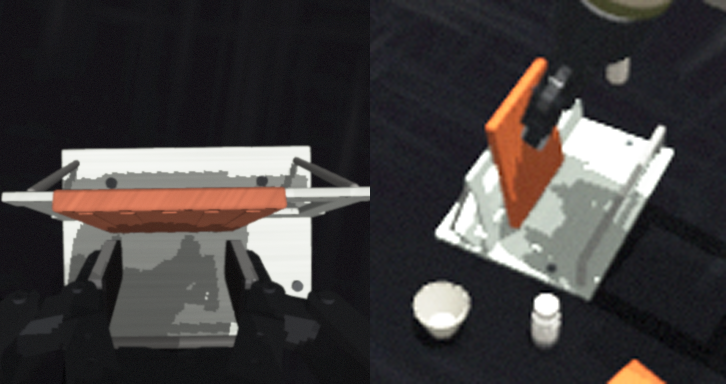

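The tile leans square on the fence. Its top-edge row 187 matches the 185 predicted for 102°, and its front face is clear of the fingers. I retract.

Call:
{"op": "servo_tool", "data": {
  "motion": [
    [[-6,0,-2],[0,0,0],0.4],
    [[-15,0,-5],[0,0,0],0.4],
    [[-29,0,-9],[0,0,0],0.4],
    [[-45,0,-15],[0,0,0],0.4],
    [[-60,0,-20],[0,0,0],0.4],
    [[-60,0,-40],[0,0,0],0.4],
    [[-60,0,-60],[0,0,0],0.4],
    [[-60,0,-60],[0,0,0],0.4],
    [[-60,0,-60],[0,0,0],0.4]
  ]
}}

```text
t: 10.95
position: [0.5202, 0.0729, 0.1364]
tcp_rot: [-3.078, -0.216, -0.467]
ft_force: [0.0, 0.0, -0.3]
grip_width: 0.0508
grip_force: 0.0
```

```bash
python3 - <<'E'
from h import *
st=read_state();im=snapshot("wrist");cm=cam("wrist",st);print(st["position"],st["ft_force"],st["t"])
hsv=cv2.cvtColor(im,cv2.COLOR_RGB2HSV);m=((hsv[...,0]<15)&(hsv[...,1]>110)&(hsv[...,2]>40)).astype(np.uint8)
n,l,s,c=cv2.connectedComponentsWithStats(m);print([s[i].tolist() for i in range(1,n) if s[i][4]>300])
for th in (90,102):
    t=np.radians(th);e=np.array([-np.cos(t),0,np.sin(t)]);nn=np.array([np.sin(t),0,np.cos(t)])
    P=np.array([[-.010,y,.006]+a for y in(.0634,-.0366) for a in (0*e,.12*e,.12*e+.01*nn)])
    print(th,proj(cm,R.from_euler('z',.1521).apply(P)+[.6053,.0727,0]))
E
```

```text
[0.5202 0.0729 0.1364] [ 0.0197  0.0268 -0.3003] 10.95
[[159, 52, 182, 92, 13377], [0, 264, 88, 107, 4825], [360, 347, 41, 37, 998]]
90 [[196.7846 145.0159]
 [157.7103 113.5212]
 [157.5891  95.3924]
 [304.3727 143.666 ]
 [340.1255 111.2077]
 [339.801   93.0733]]
102 [[196.7846 145.0159]
 [158.8795  70.244 ]
 [159.9192  54.5676]
 [304.3727 143.666 ]
 [337.9873  67.9541]
 [336.6369  52.3021]]
```

The measured tile box (columns 159–341, rows 52–144) matches the 102° prediction, with the foot about 10 mm in front of the fence foot. I hand in.

```bash
python3 -c "
from cell import *
print(hand_in())"
```

```text
the job is handed in; nothing more can be done
None
```

The tile stands on its low edge, leaning square against the fence at about 102° with its foot about 10 mm in front of the fence foot; the first push slipped and dropped it back on the bar, the second worked, and the job is handed in at about 11 s with no verdict shown.

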